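# Find the free rocker lid and push it open

### The arm

A 6-joint arm with a two-finger parallel gripper is mounted at the origin on a cart in front of the work surface, level with it; the furniture and walls round the work are solid. World frame = base frame: x ahead of the robot, y to its left, z up, the work surface at z = 0. Lengths are in m, angles in rad, forces in N, time in s.
With the tool pointing down it reaches from about 0.3 to 0.875 m from the base axis. Payload 6.4 kg.
Tool frame: the origin (TCP) lies at the very end of the fingers, on their centre line; the grasp point (between the pads) lies 19 mm behind it; z points along the fingers, y is the direction in which the jaws open and shut (so a half turn about z gives the same grasp; the last joint's range is limited). The gripper opens to 88 mm and grips with 3 to 60 N. Pads are 18 mm wide; open, the fingers measure 123 mm over their backs; the gripper's body (75 mm by 187 mm) begins 45 mm behind the grasp point.
Start: joints at [0.51, 0.181, 1.607, -0, 1.354, -0.206], TCP at [0.434, 0.377, 0.239] pointing down, gripper open.
Joint ranges: [-2.99, 2.99], [-0.89, 2.07], [0.3, 2.58], [-1.14, 4.28], [0, 2.63], [-3.12, 3.12]. Speed limits (rad/s): [2.57, 2.57, 3.01, 3.14, 3.14, 3.14].

### API

Orientations are given as a 3x3 rotation matrix whose columns are the frame's x, y, z axes.
In Python, from station import bot gives the robot as it stands.
- The arm moves only by the tool jog_arm, never from a script. Its argument "steps" is a list of rows, each a list of 2 entries, a list of its own where there are three numbers: the shift along the world's x, y, z in units of 30 mm (1.0 is 30 mm), then the turn about the world's z in units of 10 degrees (1.0 is 10 degrees). A call has 1 to 12 rows; each row shifts and turns the commanded pose from where the row before left it; what a row does not reach is not made up. A row lasts 1/8 s, in which the tool goes at most 62.5 mm and 10.7 degrees, less where a joint would pass 70% of its speed; a pose out of reach is approached as far as the arm can. A call is refused whole if a number of a shift passes 1 or a number of a turn 1, either way. A call with a gripper value outside its range is refused whole. "claw" is the finger opening in mm, from 0 to 88.1, set as the call begins (left out, the last holds). The fingers move at their own pace and stop on an object; "force" is the grip in N (left out, the last holds). Time passes only in rows, so rows that do not move let the fingers close. It gives the time, the measured TCP pose, the force and the opening at its end, in the units of the state.
- bot.sense(): the state, without advancing time (a new reading comes with each control period).
- bot.capture(name): name is "scene" or "top" or "wrist"; returns a dict with "frame" (384x512x3 uint8, blue, green, red), "vertical_fov" (degrees; the focal length in pixels is half the picture's height over the tangent of half this angle, whatever the lens; pixels are square), "cx", "cy" (the principal point, pixels), "eye" and "rotation" of the camera in the world; the wrist camera has in their place "T_tool_cam" (4x4, takes a point from camera to tool coordinates, whose origin is the TCP and whose axes are the flange's). Camera axes: x right, y down, z forward; pixel columns grow to the right and rows downward; lengths in m; the calibration is good to about 2 mm. A picture is of the moment at which its call begins: read the wrist's pose just before it. There is no depth.
- bot.sign_off(): hands the job in, once; it reports no verdict.
The state is a dict: "time_s": time; "joint_positions": joint angles; "joint_vel": joint speeds; "tau": joint torques, N m; "position": TCP position; "eef_rot": TCP orientation; "wrist_force": force on the tool from outside, world axes, zero at the start; "moment": the same for the moment, N m; "finger_gap": opening from 0.0 (shut) to 1.0 (fully open).
Only numpy, scipy, OpenCV 4.12 (cv2) and the standard library are available. Lean on these libraries where they do the work, as an engineer would, in place of code of your own. Each camera call takes 0.05 s, during which the arm holds its last target.

### The job

The low station in front of you has three identical rocker lids: two are blocked from beneath and one is free. Press down on the ribbed strip at the back of one lid after another until you find the lid that rocks, so that its front edge comes up, then push that raised front edge up and back, away from the robot, until the lid leans back past upright. Only touch and push with the fingers; do not pick up or shift any of the loose things around it.

Things in the scene. Friction and masses are not known exactly. Their poses are not given: they have to be found in the camera images.
- station: low fixed stainless station, 120 x 199 x 50 mm, with three identical white rocker lids in a row. Origin: centre of its underside; x from its front (robot side) to its back, y along the row to the left, z up. Deck and shut lids are flush, 50 mm up. Lids 1 to 3 lie at y = +60, 0, -60 mm; their pivot line is at x = +12 mm, 2 mm under the deck.
- lid_1 (a joint): hinge of lid 1 (rad): 0 shut and flush, grows as the front edge swings up and back, 1.57 upright, stop at 1.9. The lid is a flat plate 52 mm wide and 4 mm thick, from 57 mm in front of the pivot to 32 mm behind it. A light friction hinge (0.015 N m) keeps a free lid wherever it is left. Pressing in front of the pivot never moves a shut lid.
- strip_1 (a point): centre of the ribbed strip of lid 1, on its top face, 21 mm behind the pivot; turns with the lid; x from front edge to rear edge, z normal to the lid. A free lid tips when the strip is pressed with about 2 N (pocket beneath 43 mm deep); a blocked one gives less than 0.05 rad.
- lip_1 (a point): middle of the front edge of lid 1, on the top face, 57 mm in front of the pivot; it rises as the lid opens; axes as for strip_1.
- lid_2 (a joint): hinge of lid 2 (rad): 0 shut and flush, grows as the front edge swings up and back, 1.57 upright, stop at 1.9. The lid is a flat plate 52 mm wide and 4 mm thick, from 57 mm in front of the pivot to 32 mm behind it. A light friction hinge (0.015 N m) keeps a free lid wherever it is left. Pressing in front of the pivot never moves a shut lid.
- strip_2 (a point): centre of the ribbed strip of lid 2, on its top face, 21 mm behind the pivot; turns with the lid; x from front edge to rear edge, z normal to the lid. A free lid tips when the strip is pressed with about 2 N (pocket beneath 43 mm deep); a blocked one gives less than 0.05 rad.
- lip_2 (a point): middle of the front edge of lid 2, on the top face, 57 mm in front of the pivot; it rises as the lid opens; axes as for strip_2.
- lid_3 (a joint): hinge of lid 3 (rad): 0 shut and flush, grows as the front edge swings up and back, 1.57 upright, stop at 1.9. The lid is a flat plate 52 mm wide and 4 mm thick, from 57 mm in front of the pivot to 32 mm behind it. A light friction hinge (0.015 N m) keeps a free lid wherever it is left. Pressing in front of the pivot never moves a shut lid.
- strip_3 (a point): centre of the ribbed strip of lid 3, on its top face, 21 mm behind the pivot; turns with the lid; x from front edge to rear edge, z normal to the lid. A free lid tips when the strip is pressed with about 2 N (pocket beneath 43 mm deep); a blocked one gives less than 0.05 rad.
- lip_3 (a point): middle of the front edge of lid 3, on the top face, 57 mm in front of the pivot; it rises as the lid opens; axes as for strip_3.
- timer: round kitchen timer with a red ribbed dial, 68 mm across, 36 mm high, in front of the station; bystander; origin at the centre of its underside
- spoon: small measuring spoon, 132 x 41 x 16 mm, lying in front of the station; bystander; origin at the centre of its underside
- tape: roll of tan tape, 100 mm across, 25 mm high, behind the station; bystander; origin at the centre of its underside. To its left an upright brown board is fixed, about 0.2 m high, from about x 0.58, y 0.22 to x 0.67, y -0.02; a tall tub of utensils stands left of that, near y 0.3: keep the gripper clear of both
- red_bowl: red bowl, 150 mm across, 60 mm high, behind the station; bystander; origin at the centre of its underside
- scraper: bench scraper with a blue grip, 89 x 124 x 18 mm, to the right; bystander; origin at the centre of its underside
- marker: green and white pen, 135 x 17 mm, to the right; bystander; origin at the centre of its underside. Between it and the station a tall canister is fixed, 0.13 m across, near x 0.50, y -0.27

How it is judged:
On the way:
1. the free lid has been rocked: its front edge has come up (at least 0.2 rad) (value of joint any of lid_1, lid_2, lid_3 above 0.2 rad), for 0.1 s.
At the end, for the whole second after the job is handed in: The free lid stands open past upright (joint above 1.62 rad) and at rest, the other two are shut (below 0.06 rad), and every loose thing is within 30 mm of where it started (((value of joint lid_1 above 1.62 rad and velocity of joint lid_1 between -0.05 and 0.05 rad/s and value of joint each of lid_2, lid_3 below 0.06 rad) or (value of joint lid_2 above 1.62 rad and velocity of joint lid_2 between -0.05 and 0.05 rad/s and value of joint each of lid_1, lid_3 below 0.06 rad) or (value of joint lid_3 above 1.62 rad and velocity of joint lid_3 between -0.05 and 0.05 rad/s and value of joint each of lid_1, lid_2 below 0.06 rad)) and distance of each of timer, spoon, tape, red_bowl, scraper, marker from where it was at the start of the episode below 0.03 m); the robot touches nothing.
It fails at once if a loose thing is picked up or shifted by more than 30 mm (distance of any of timer, spoon, tape, red_bowl, scraper, marker from where it was at the start of the episode above 0.03 m).
It also fails if it takes over 56 s, if anything falls off the work surface, if the arm or the gripper's body presses on something with over 40 N, if the wrist force passes 120 N, or if a joint passes its speed limit or range.

## Working session

There is one attempt and no reset: what is moved stays moved. The work goes in short steps, Python scripts to look and compute and a tool call to move; the robot and the scene stay as the last step left them, time stands still between calls to the robot, and variables do not carry over. Pictures are saved under pics/ and viewed, and the job is handed in when it is done.

Besides the shell and the picture viewer there is one more tool, called as a command line: name --argument value ..., lists and objects as JSON in quotes. jog_arm: Moves the arm, as the interface text tells. Its arguments: {"type":"object","properties":{"steps":{"type":"array"},"claw":{"type":"number"},"force":{"type":"number"}},"required":["steps"]}

```bash
mkdir -p pics; ls; python3 - <<'E'
from station import bot
import cv2
s=bot.sense();print(s)
for n in("scene","top"):
    c=bot.capture(n);cv2.imwrite(f"pics/{n}0.png",c["frame"]);print(n,{k:c[k] for k in c if k!="frame"})
E
```

```text
pics
{'time_s': 0.0, 'joint_positions': array([ 5.09718457e-01,  1.81544178e-01,  1.60798034e+00, -1.47658329e-05,
        1.35379649e+00, -2.06309209e-01]), 'joint_vel': array([-0.00316347, -0.00060097, -0.00177082, -0.00031241, -0.00109295,
        0.00151693]), 'tau': array([ 9.39678466e-04, -4.33846986e+01, -3.41859877e+01,  7.04373512e-02,
        3.83653294e-02, -1.42894996e-04]), 'position': array([0.43331672, 0.37716945, 0.23782175]), 'eef_rot': array([[-6.56395206e-01,  7.54415720e-01, -1.50161370e-03],
       [ 7.54417138e-01,  6.56394736e-01, -8.55905216e-04],
       [ 3.39942980e-04, -1.69465519e-03, -9.99998506e-01]]), 'wrist_force': array([ 0.66031776, -0.47979049, -0.09372008]), 'moment': array([ 0.00308814, -0.00766824, -0.04678025]), 'finger_gap': 0.9949868870832481}
scene {'vertical_fov': 51.1672066341713, 'cx': 258.01135680881964, 'cy': 186.69989015348796, 'eye': array([ 1.0641139 , -0.15136599,  1.07035845]), 'rotation': array([[ 0.03792506,  0.88211144, -0.46951155],
       [ 0.99917565, -0.04028356,  0.0050248 ],
       [-0.01448116, -0.46931508, -0.88291203]])}
top {'vertical_fov': 54.70040126901308, 'cx': 256.17295491829515, 'cy': 189.02134601045321, 'eye': array([ 0.39716623, -0.13001702,  0.91704493]), 'rotation': array([[-0.00651422, -0.99246391,  0.12236399],
       [-0.99966409,  0.00339356, -0.02569422],
       [ 0.02508533, -0.12249026, -0.99215264]])}
```

View pics/scene0.png

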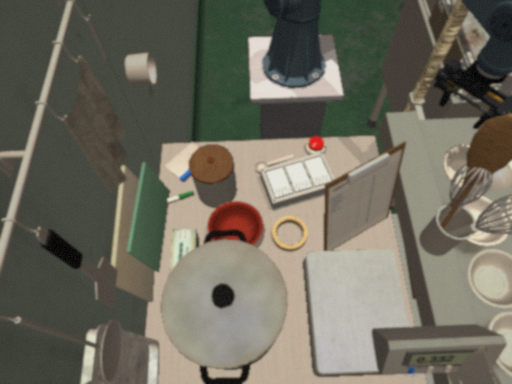

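View pics/top0.png

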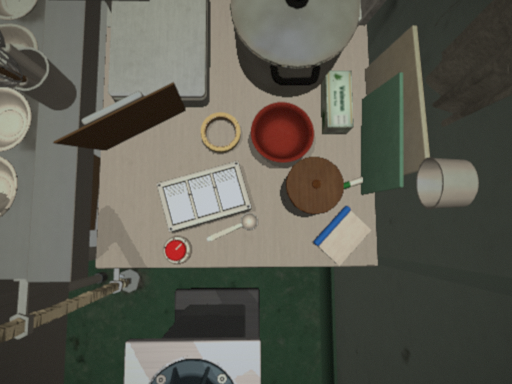

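The top view shows the station around (204,197) px, turned by about 12°, with the timer at (176,250) and the spoon at (235,228). I'll zoom in and fit it.

```bash
cat > h.py <<'E'
import numpy as np,cv2
def K(c):
    h=c["frame"].shape[0]; f=h/2/np.tan(np.radians(c["vertical_fov"])/2); return f
def ray(c,uv,z):
    f=K(c);uv=np.atleast_2d(uv).astype(float)
    d=np.c_[(uv[:,0]-c["cx"])/f,(uv[:,1]-c["cy"])/f,np.ones(len(uv))]@c["rotation"].T
    t=(z-c["eye"][2])/d[:,2]; return c["eye"]+d*t[:,None]
def proj(c,P):
    f=K(c);p=(np.atleast_2d(P)-c["eye"])@c["rotation"]
    return np.c_[f*p[:,0]/p[:,2]+c["cx"],f*p[:,1]/p[:,2]+c["cy"]]
E
python3 - <<'E'
from station import bot
from h import *
for n,(x,y,w,h) in {"top":(145,150,120,120),"scene":(240,130,110,90)}.items():
    c=bot.capture(n);im=c["frame"]
    cv2.imwrite(f"pics/{n}_z.png",cv2.resize(im[y:y+h,x:x+w],None,fx=5,fy=5,interpolation=cv2.INTER_CUBIC))
    hsv=cv2.cvtColor(im,cv2.COLOR_BGR2HSV)
    m=((im[...,0].astype(int)>im[...,2]-2)&(hsv[...,2]>150)).astype(np.uint8)
    mm=np.zeros_like(m);mm[y:y+h,x:x+w]=m[y:y+h,x:x+w]
    cs,_=cv2.findContours(mm,cv2.RETR_EXTERNAL,cv2.CHAIN_APPROX_NONE)
    for k in cs:
        if cv2.contourArea(k)>150:
            r=cv2.minAreaRect(k);b=cv2.boxPoints(r);print(n,cv2.contourArea(k),r,"\n",ray(c,b,.05)[:,:2].round(4).tolist(),ray(c,[r[0]],.05).round(4))
E
```

```text
top 753.5 ((178.826904296875, 202.86537170410156), (37.011844635009766, 22.01415252685547), 74.74488067626953) 
 [[0.5075, 0.0648], [0.521, 0.0156], [0.4372, -0.0083], [0.4241, 0.0404]] [[0.4722 0.0281 0.05  ]]
top 750.0 ((203.60377502441406, 195.61317443847656), (37.22470474243164, 21.977689743041992), 74.05460357666016) 
 [[0.5243, 0.0078], [0.5385, -0.0416], [0.454, -0.0661], [0.4402, -0.0172]] [[ 0.489  -0.0293  0.05  ]]
top 743.5 ((228.35848999023438, 188.7547149658203), (36.812625885009766, 21.702966690063477), 74.05460357666016) 
 [[0.5401, -0.0505], [0.5542, -0.0997], [0.4701, -0.1234], [0.4564, -0.0747]] [[ 0.505  -0.0871  0.05  ]]
```

```bash
sleep 1
```

```text
(no output)
```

View pics/top_z.png

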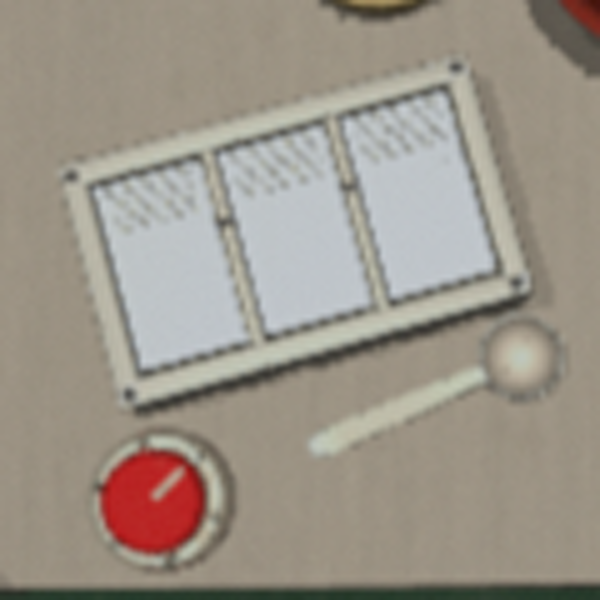

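View pics/scene_z.png

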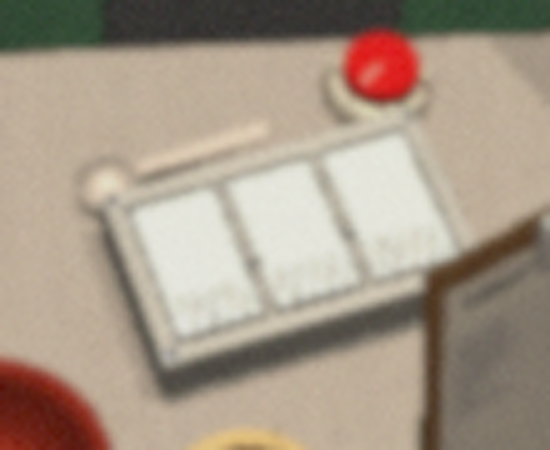

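Lid centres fitted in the top view give the station origin at about (0.4895, -0.029) and a yaw of about 15.9°. Strips 1, 2 and 3 are then at about (0.504, 0.037), (0.521, -0.020) and (0.537, -0.078). I'll move above strip 1 with the fingers shut and the jaw axis along the row.

jog_arm --steps '[[[0.2, -0.95, 0], 0.54], [[0.2, -0.95, 0], 0.54], [[0.2, -0.95, 0], 0.54], [[0.2, -0.95, 0], 0.54], [[0.2, -0.95, 0], 0.54], [[0.2, -0.95, 0], 0.54], [[0.2, -0.95, 0], 0.54], [[0.2, -0.95, 0], 0.54], [[0.2, -0.95, 0], 0.54], [[0.2, -0.95, 0], 0.54], [[0.2, -0.95, 0], 0.54], [[0.2, -0.95, 0], 0.54]]' --claw 0

```text
time_s: 1.7
position: [0.5058, 0.0345, 0.2386]
eef_rot: [[-0.961, -0.276, -0.0], [-0.276, 0.961, 0.0], [0.0, 0.0, -1.0]]
wrist_force: [-0.4, 0.1, 0.5]
finger_gap: 0.004
```

jog_arm --steps '[[[-0.07, 0.08, -1], 0], [[0, 0, -1], 0], [[0, 0, -1], 0], [[0, 0, -1], 0], [[0, 0, -1], 0], [[0, 0, -0.5], 0], [[0, 0, 0], 0]]'

```text
time_s: 2.58
position: [0.503, 0.0379, 0.0729]
eef_rot: [[-0.962, -0.273, -0.002], [-0.273, 0.962, 0.0], [0.002, 0.001, -1.0]]
wrist_force: [-0.1, -0.2, -0.0]
finger_gap: 0.007
```

```bash
python3 - <<'E'
from station import bot
from h import *
s=bot.sense();print(s["position"],s["wrist_force"])
c=bot.capture("wrist");cv2.imwrite("pics/w1.png",c["frame"]);print(c["T_tool_cam"].round(3))
c=bot.capture("top");cv2.imwrite("pics/t1.png",cv2.resize(c["frame"][120:280,120:290],None,fx=3.5,fy=3.5,interpolation=cv2.INTER_CUBIC))
E
```

```text
[0.50299903 0.03793271 0.07293772] [-0.09590687 -0.17040713 -0.01673424]
[[-0.002 -0.948 -0.318  0.084]
 [ 1.    -0.001 -0.001 -0.   ]
 [ 0.    -0.318  0.948 -0.147]
 [ 0.     0.     0.     1.   ]]
```

View pics/w1.png

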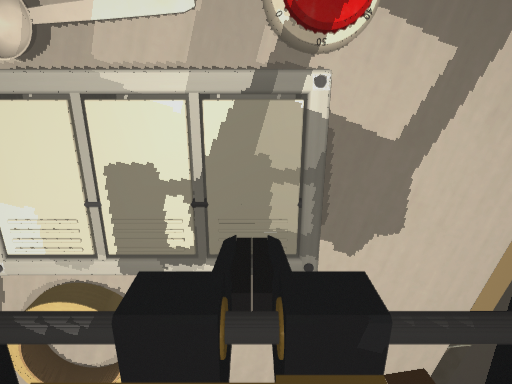

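View pics/t1.png

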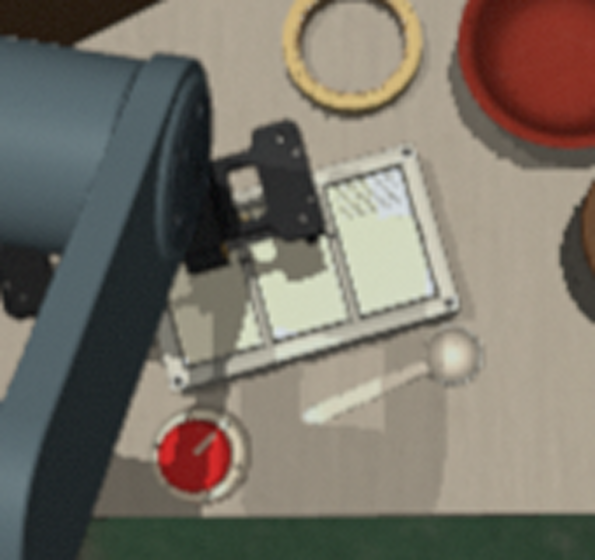

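The wrist view shows the shut fingers at (252,240) over lid 1's strip, which spans columns 207–300 at row ~250. I'll check the lid geometry with this camera.

```bash
python3 - <<'E'
from station import bot
from h import *
s=bot.sense();c=bot.capture("wrist");T=np.eye(4);T[:3,:3]=s["eef_rot"];T[:3,3]=s["position"];W=T@c["T_tool_cam"]
c["eye"]=W[:3,3];c["rotation"]=W[:3,:3]
P=ray(c,[[203,98],[305,98],[207,257],[302,257],[83,98],[187,98],[100,257],[195,257],[320,81]],.05)[:,:2]
o=np.array([.4895,-.029]);a=np.radians(15.9);R=np.array([[np.cos(a),-np.sin(a)],[np.sin(a),np.cos(a)]])
print(((P-o)@R*1000).round(1)); print(((s["position"][:2]-o)@R*1000).round(1))
E
```

```text
[[-44.   35.2]
 [-43.8  87.5]
 [ 48.4  32.9]
 [ 48.5  90.3]
 [-44.2 -26.2]
 [-44.   27. ]
 [ 48.2 -31.7]
 [ 48.3  25.7]
 [-52.1  94.6]]
[32.6 60.1]
```

The wrist camera agrees: TCP is at station (32.6, 60.1) mm, on strip 1. Pressing gently.

jog_arm --steps '[[[0, 0, -0.6], 0], [[0, 0, -0.1], 0], [[0, 0, -0.1], 0], [[0, 0, -0.05], 0], [[0, 0, 0], 0]]'

```text
time_s: 3.35
position: [0.5044, 0.0378, 0.0488]
eef_rot: [[-0.962, -0.273, 0.002], [-0.273, 0.962, -0.0], [-0.001, -0.001, -1.0]]
wrist_force: [0.4, -0.2, 2.2]
finger_gap: 0.007
```

jog_arm --steps '[[[0, 0, -0.1], 0], [[0, 0, 0], 0]]'

```text
time_s: 3.6
position: [0.504, 0.0377, 0.0452]
eef_rot: [[-0.962, -0.273, 0.001], [-0.273, 0.962, -0.0], [-0.001, -0.0, -1.0]]
wrist_force: [0.9, -0.2, 0.7]
finger_gap: 0.008
```

The finger sank with only 0.7 N, so lid 1 rocks. I'll press on.

jog_arm --steps '[[[0, 0, -0.1], 0], [[0, 0, -0.1], 0], [[0, 0, -0.1], 0], [[0, 0, 0], 0]]'

```text
time_s: 4.1
position: [0.5033, 0.0379, 0.0357]
eef_rot: [[-0.962, -0.273, -0.001], [-0.273, 0.962, 0.0], [0.001, 0.0, -1.0]]
wrist_force: [-0.6, -0.4, -0.0]
finger_gap: 0.001
```

```bash
python3 - <<'E'
from station import bot
from h import *
c=bot.capture("wrist");cv2.imwrite("pics/w2.png",c["frame"])
E
```

```text
(no output)
```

View pics/w2.png

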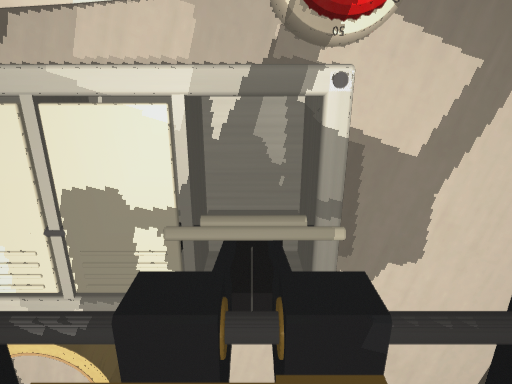

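The lid is swung well up: its front edge at row 233 appears large and near the camera, so it's close to upright. I'll retract straight up and look.

jog_arm --steps '[[[0, 0, 0.5], 0], [[0, 0, 1], 0], [[0, 0, 1], 0], [[0, 0, 1], 0], [[0, 0, 1], 0], [[0, 0, 0], 0]]'

```text
time_s: 4.9
position: [0.5055, 0.0376, 0.1745]
eef_rot: [[-0.962, -0.273, 0.006], [-0.273, 0.962, -0.001], [-0.005, -0.003, -1.0]]
wrist_force: [0.1, -0.5, 0.9]
finger_gap: 0.001
```

```bash
python3 - <<'E'
from station import bot
from h import *
c=bot.capture("wrist");cv2.imwrite("pics/w3.png",c["frame"])
c=bot.capture("scene");cv2.imwrite("pics/s3.png",cv2.resize(c["frame"][110:230,230:370],None,fx=4,fy=4,interpolation=cv2.INTER_CUBIC))
E
```

```text
(no output)
```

View pics/w3.png

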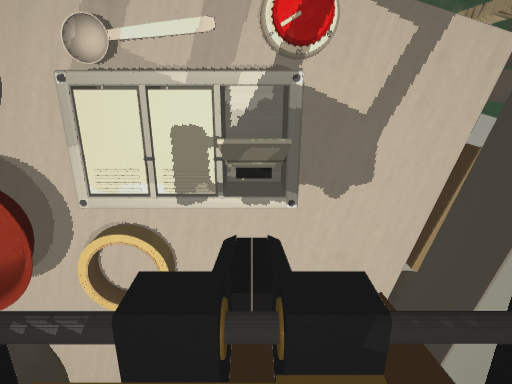

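View pics/s3.png

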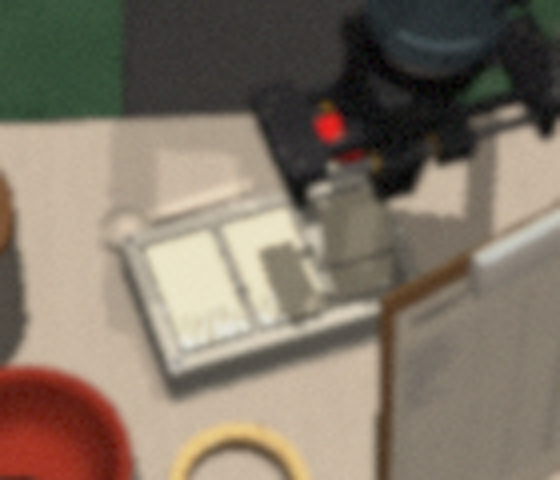

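Lid 1 stands tilted but short of upright. I'll go in front of it, then down, then push back along the station x axis.

jog_arm --steps '[[[-0.8, -0.23, 0], 0], [[-0.8, -0.23, 0], 0], [[-0.8, -0.23, 0], 0], [[-0.8, -0.23, 0], 0], [[0, 0, -0.8], 0], [[0, 0, -0.8], 0], [[0, 0, -0.8], 0], [[0, 0, -0.75], 0], [[0, 0, 0], 0]]'

```text
time_s: 6.12
position: [0.405, 0.0109, 0.0743]
eef_rot: [[-0.962, -0.273, -0.006], [-0.273, 0.962, 0.002], [0.006, 0.003, -1.0]]
wrist_force: [-0.1, -0.6, -0.3]
finger_gap: 0.003
```

```bash
python3 - <<'E'
from station import bot
from h import *
s=bot.sense()
o=np.array([.4895,-.029]);a=np.radians(15.9);R=np.array([[np.cos(a),-np.sin(a)],[np.sin(a),np.cos(a)]])
print(((s["position"][:2]-o)@R*1000).round(1),s["position"])
c=bot.capture("scene");cv2.imwrite("pics/s4.png",cv2.resize(c["frame"][110:230,230:370],None,fx=4,fy=4,interpolation=cv2.INTER_CUBIC))
E
```

```text
[-70.3  61.5] [0.40499984 0.01091974 0.07432092]
```

View pics/s4.png

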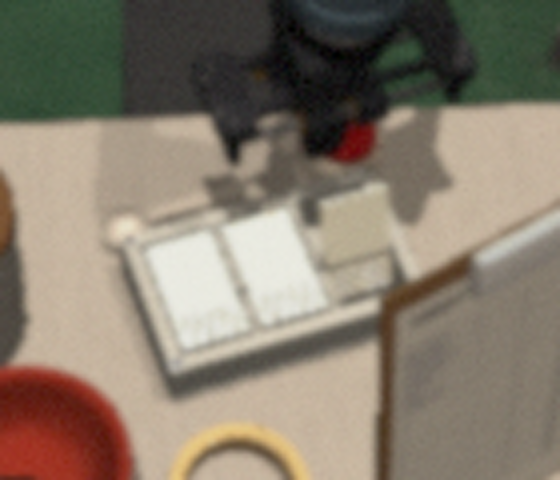

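jog_arm --steps '[[[0.35, 0.1, 0.1], 0], [[0.35, 0.1, 0.1], 0], [[0.35, 0.1, 0], 0], [[0.35, 0.1, 0], 0], [[0.25, 0.07, 0], 0], [[0.25, 0.07, 0], 0], [[0.18, 0.05, 0], 0], [[0, 0, 0], 0]]'

```text
time_s: 7.18
position: [0.4704, 0.028, 0.0826]
eef_rot: [[-0.962, -0.273, 0.0], [-0.273, 0.962, 0.0], [-0.0, 0.0, -1.0]]
wrist_force: [-1.3, -0.1, 0.3]
finger_gap: 0.002
```

```bash
cat > st.py <<'E'
from station import bot
from h import *
import sys
s=bot.sense()
o=np.array([.4895,-.029]);a=np.radians(15.9);R=np.array([[np.cos(a),-np.sin(a)],[np.sin(a),np.cos(a)]])
print(((s["position"][:2]-o)@R*1000).round(1),s["position"],s["wrist_force"].round(2))
w=bot.capture("wrist")["frame"]
c=bot.capture("scene")["frame"][110:230,230:370]
c=cv2.resize(c,None,fx=3.2,fy=3.2,interpolation=cv2.INTER_CUBIC)[:384]
cv2.imwrite(sys.argv[1],cv2.resize(np.hstack([w[:, 140:420],c]),None,fx=.95,fy=.95))
E
python3 st.py pics/p5.png
```

```text
[-2.8 60.1] [0.47037256 0.02800628 0.08264894] [-1.3  -0.13  0.34]
```

View pics/p5.png

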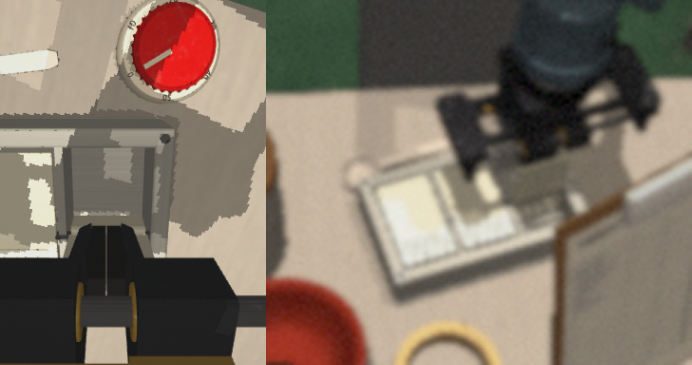

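The fingers are in contact (-1.3 N) at station x ≈ -3 mm. I'll push a further 12 mm or so.

jog_arm --steps '[[[0.1, 0.028, 0], 0], [[0.1, 0.028, 0], 0], [[0.1, 0.028, 0], 0], [[0.1, 0.028, 0], 0], [[0, 0, 0], 0]]'

```text
time_s: 7.9
position: [0.4824, 0.0313, 0.0827]
eef_rot: [[-0.962, -0.273, 0.0], [-0.273, 0.962, -0.0], [-0.0, -0.0, -1.0]]
wrist_force: [0.4, 0.2, 0.5]
finger_gap: 0.003
```

```bash
python3 st.py pics/p6.png
```

```text
[ 9.7 60. ] [0.48241272 0.03133141 0.08273317] [0.36 0.2  0.5 ]
```

View pics/p6.png

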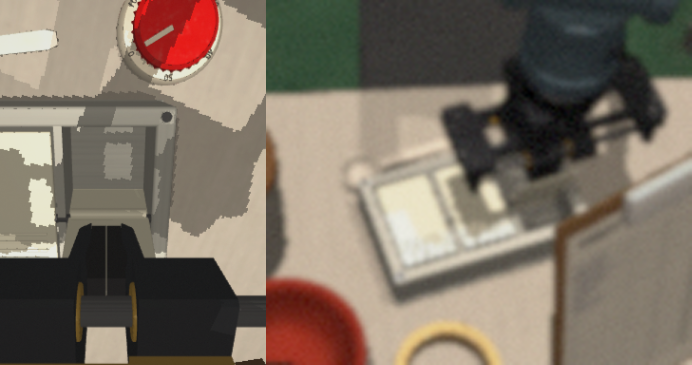

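jog_arm --steps '[[[0.05, 0.014, 0], 0], [[0.05, 0.014, 0], 0], [[0, 0, 0], 0]]'

```text
time_s: 8.38
position: [0.4851, 0.0321, 0.0827]
eef_rot: [[-0.962, -0.273, -0.0], [-0.273, 0.962, -0.0], [0.0, 0.0, -1.0]]
wrist_force: [-0.2, -1.3, -0.4]
finger_gap: 0.007
```

jog_arm --steps '[[[-0.5, -0.14, 0], 0], [[-0.8, -0.23, 0], 0], [[-0.8, -0.23, 0], 0], [[-0.4, -0.11, 0.5], 0], [[0, 0, 1], 0], [[0, 0, 1], 0], [[0, 0, 1], 0], [[0, 0, 0], 0]]'

```text
time_s: 9.38
position: [0.4119, 0.0104, 0.1901]
eef_rot: [[-0.962, -0.273, 0.006], [-0.273, 0.962, -0.001], [-0.005, -0.003, -1.0]]
wrist_force: [-0.1, 0.1, 0.5]
finger_gap: 0.006
```

```bash
python3 st.py pics/p7.png; python3 - <<'E'
from station import bot
from h import *
f=bot.capture("scene")["frame"][110:230,230:370];g=bot.capture("top")["frame"][120:280,120:290]
cv2.imwrite("pics/q7.png",np.hstack([cv2.resize(f,(400,343),interpolation=2),cv2.resize(g,(364,343),interpolation=2)]))
E
```

```text
[-63.8  59.1] [0.41190286 0.01038676 0.19006393] [-0.08  0.09  0.53]
```

View pics/p7.png

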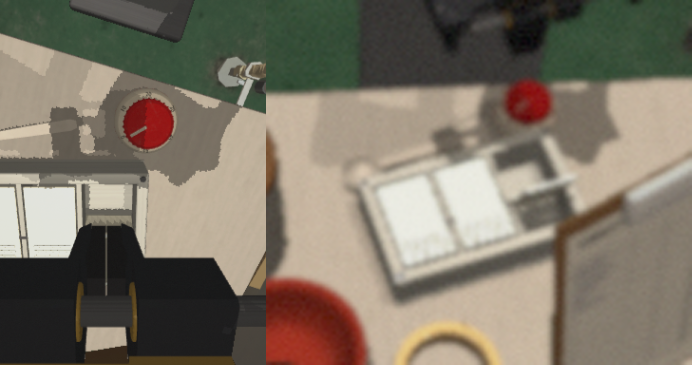

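View pics/q7.png

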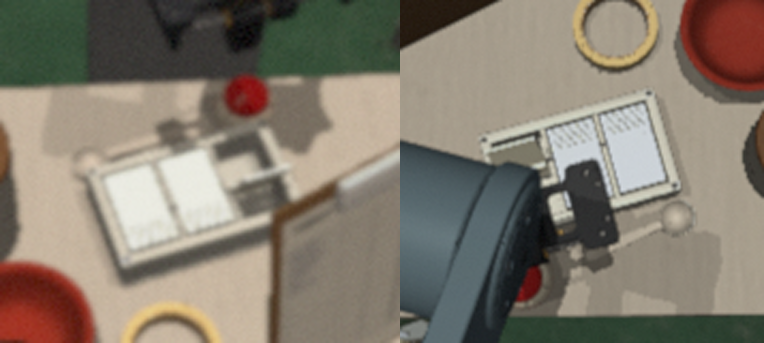

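Lid 1 is now nearly edge-on in the scene view. I'll measure its angle by casting the lip pixels onto the lid's plane of motion (station y = 60).

```bash
python3 - <<'E'
from station import bot
from h import *
a=np.radians(15.9);x=np.array([np.cos(a),np.sin(a),0]);y=np.array([-np.sin(a),np.cos(a),0]);o=np.array([.4895,-.029,0])
c=bot.capture("scene");im=c["frame"].copy()
S=10;x0,y0=290,140
z=cv2.resize(im[y0:y0+58,x0:x0+60],None,fx=S,fy=S,interpolation=2)
for t,col in((1.4,(255,0,0)),(1.57,(0,255,0)),(1.75,(0,0,255)),(1.9,(255,0,255))):
    for yy in(34,60,86):
        P=o+x*(.012-.057*np.cos(t)+.002*np.sin(t))+y*yy/1000+np.array([0,0,.048+.057*np.sin(t)+.002*np.cos(t)])
        u=proj(c,P)[0]; print(t,yy,u.round(1)); q=tuple(int(v) for v in ((u-[x0,y0]+.5)*S)); cv2.circle(z,q,4,col,-1)
cv2.imwrite("pics/z8.png",z)
E
```

```text
1.4 34 [310.8 163.7]
1.4 60 [319.4 161.2]
1.4 86 [327.9 158.7]
1.57 34 [312.1 166.5]
1.57 60 [320.7 163.9]
1.57 86 [329.3 161.4]
1.75 34 [313.4 169.7]
1.75 60 [322.  167.1]
1.75 86 [330.7 164.6]
1.9 34 [314.4 172.5]
1.9 60 [323.1 169.9]
1.9 86 [331.7 167.4]
```

View pics/z8.png

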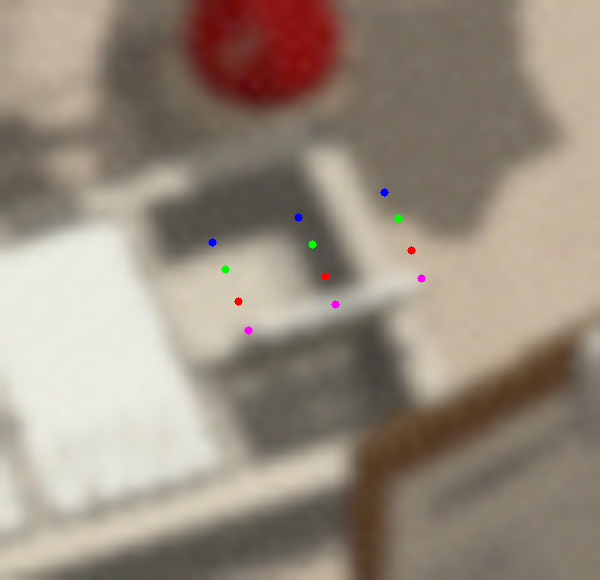

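The bright lip edge lies on the 1.9 rad marks, so lid 1 is well past upright. The other two lids are flush, and the arm is clear and still.

```bash
python3 - <<'E'
from station import bot
s=bot.sense();print(abs(s["joint_vel"]).max(),s["wrist_force"].round(2));print(bot.sign_off())
E
```

```text
0.0039878638278384405 [-0.64  0.15 -0.34]
the job is handed in; nothing more can be done
None
```

Lid 1 turned out to be the free one, and it now leans back past upright; the job is handed in. It was the first lid I pressed: the strip gave way under about 2 N. I then pushed the raised front edge back from the robot side and drew the fingers clear, with about 9.4 s on the clock.

**Final checks:**
- **Lid 1:** in the scene view its front edge matches the predicted position for about 1.9 rad, the stop. The target was 1.62 rad.
- **Lids 2 and 3:** never touched, and both look flush in the images.
- **Loose things:** the moves were kept clear of them, and the timer, spoon, tape and bowl show no visible shift. I did not re-measure their positions, and the last zoomed pictures left out the scraper and marker.
- **Robot:** standing still and clear of everything, with only noise on the wrist force reading (about 0.7 N).

No check failed. The station position from the top camera and the wrist camera agreed to within about 4 mm.

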